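# Spot the brass bracket blank with the snap punch

## Task

Stand the orange-capped spring punch upright on the drill spot of the brass bracket blank, centred in its red ring, and press it straight down until its spring snaps and the barrel stays down. Fire it nowhere else, and leave it standing there on the spot.

Things in the scene. Friction and masses are not known exactly. Their poses are not given: they have to be found in the camera images.
- punch_grip (a point): Grip point of the loose upright spring punch (0.3 kg): on its axis, on the ribbed aluminium barrel, 26 mm in diameter, which runs 35 mm below to 17 mm above this point, with an orange cap (28 mm diameter) on top ending 36 mm above it. It is 90 mm above the foot's underside while cocked, 80 mm once snapped. z is up along the punch. The blue-all-over tool is not the punch.
- punch_foot (a point): Centre of the underside of the punch's dark round guide foot (50 mm diameter, 10 mm thick, narrowing to a sleeve 30 mm in diameter that ends 45 mm up; a 10 mm yellow band shows above it while cocked). z is up along the punch. When the punch is lifted by the barrel the foot hangs along with it.
- plunger (a joint): How far the barrel is pushed down into the sleeve, m: 0 cocked (start), 0.010 at a hard stop. The hidden spring holds it up against about 12 N, then yields ever more easily, snaps over at about 6 mm and itself pulls the barrel down and holds it there, yellow band hidden; it stays down when released. Press while holding the barrel, or push on the cap.
- blank_brass_spot (a point): Drill spot on top of the loose brass-coloured bracket blank: a red dot in a red ring 32 mm in diameter. The blank (70 x 90 x 8 mm, 0.3 kg) lies flat on the 3 mm red bench mat; the spot lies 10 mm from its centre along its long side (its y), away from the two small holes; z is up. Aluminium and black blanks of the same shape are bystanders.

How it is judged:
By the outcome, as a careful person would: the job done as asked, in the order asked, and still so for the second after the job is handed in, with the robot touching nothing.
It also fails if it takes over 32 s, if anything falls off the work surface, if the arm or the gripper's body presses on something with over 40 N, if the wrist force passes 120 N, or if a joint passes its speed limit or range.

## Robot

A 7-joint arm with a two-finger parallel gripper is mounted at the origin on the work surface. World frame = base frame: x ahead of the robot, y to its left, z up, the work surface at z = 0. Lengths are in m, angles in rad, forces in N, time in s.
With the tool pointing down it reaches from about 0.4 to 0.85 m from the base axis. Payload 10.4 kg.
Tool frame: the origin (TCP) lies between the finger pads; the fingertips stand ahead of it and the grasp point (between the pads) lies 3 mm ahead of it (r.tips_ahead is the z of the fingertips in the tool frame, in m); z points along the fingers, y is the line along which they close (so a half turn about z gives the same grasp; the last joint's range is limited). The gripper opens to 87 mm and grips with 3 to 60 N. Pads are 19 mm wide; open, the fingers measure 117 mm over their backs; the gripper's body (75 mm by 190 mm) begins 51 mm behind the grasp point.
Start: joints at [-1.342, 0.332, -0.065, 1.46, 0.022, 1.35, -0.088], TCP at [0.156, 0.605, 0.206] pointing down, gripper open.
Joint ranges: [-2.6, 2.6], [-0.5, 2.12], [-1.47, 1.34], [0.16, 2.42], [-1.27, 4.41], [0.06, 2.06], [-2.6, 2.6]. Speed limits (rad/s): [2.22, 2.22, 2.79, 2.79, 3.14, 3.14, 3.14].

## Interface

Orientations are given as a unit quaternion [x, y, z, w].
In Python, from bench import telemetry, camera, get_calibration, r gives the robot as it stands.
- The arm moves only by the tool drive_tool, never from a script. Its argument "series" is one flat list of numbers, 7 for each row, row after row: the turn, a rotation vector about the tool's x, y, z in units of 5 degrees (1.0 is 5 degrees), then the shift along the tool's x, y, z in units of 40 mm (1.0 is 40 mm), then the opening, from -1 (shut) to 1 (fully open). A call has 1 to 10 rows; each row is the pose to reach, as a shift and turn from the pose commanded when the call began, along the tool's axes at that moment; what a row does not reach only later rows make up. A row lasts 1/12 s, in which the tool goes at most 41.7 mm and 7.16 degrees, less where a joint would pass 70% of its speed; a pose out of reach is approached as far as the arm can. A call with a gripper value outside its range is refused whole. The fingers move at their own pace and stop on an object; "grip_force" is the grip in N (left out, the last holds). Time passes only in rows, so rows that repeat a pose let the fingers close. It gives the time, the measured TCP pose, the force, the opening and the grip force at its end, in the units of the state.
- telemetry.read_state(): the state, without advancing time (a new reading comes with each control period).
- camera(name): name is "side" or "top"; returns the picture (384x512x3 uint8, red, green, blue); there is no depth.
- get_calibration(name): a dict with "fovy" (degrees; the focal length in pixels is half the picture's height over the tangent of half this angle, whatever the lens; pixels are square), "cx", "cy" (the principal point, pixels), "dist" ([k1, k2, p1, p2, k3] as OpenCV has them; the pictures are not rectified), "xyz" and "rotation" of the camera in the world. Camera axes: x right, y up, looking along -z (the intrinsics and any distortion apply to the point x, -y, -z); pixel columns grow to the right and rows downward; lengths in m; the calibration is good to about 2 mm. A picture is of the moment at which its call begins. get_calibration takes no time and is no camera call.
- r.close_job(): hands the job in; it is judged then, once.
The state is a dict: "time": time; "joint_positions": joint angles; "joint_vel": joint speeds; "joint_torque": joint torques, N m; "ee_pos": TCP position; "eef_rot": TCP orientation; "ft_force": force on the tool from outside, world axes, zero at the start; "torque": the same for the moment, N m; "width": finger opening in m; "grip_force": force on a finger pad.
Only numpy, scipy, OpenCV 4.12 (cv2) and the standard library are available. Lean on these libraries where they do the work, as an engineer would, in place of code of your own. Each camera call takes 0.05 s, during which the arm holds its last target. There are 200 camera calls.

## Working session

There is one attempt and no reset: what is moved stays moved. The work goes in short steps, Python scripts to look and compute and a tool call to move; the robot and the scene stay as the last step left them, time stands still between calls to the robot, and variables do not carry over. Pictures are saved under pics/ and viewed, at most 10 in all, crops included, and the job is handed in when it is done.

Besides the shell and the picture viewer there is one more tool, called after "Request:" as a command line: name --argument value ..., lists and objects as JSON in quotes. drive_tool: Moves the arm, as the interface text tells. Its arguments: {"type":"object","properties":{"series":{"type":"array"},"grip_force":{"type":"number"}},"required":["series"]}

```bash
ls; mkdir -p pics; python3 - <<'E'
from bench import telemetry,camera,get_calibration,r
import cv2,numpy as np
for n in("top","side"):
    c=get_calibration(n);print(n,c)
    cv2.imwrite(f"pics/{n}0.png",cv2.cvtColor(camera(n),cv2.COLOR_RGB2BGR))
s=telemetry.read_state();print(s,r.tips_ahead)
E
```

```text
pics
top {'fovy': 51.80248609572915, 'cx': 257.26626732870807, 'cy': 188.95672203998262, 'dist': array([-0.03890885,  0.        ,  0.        ,  0.        ,  0.        ]), 'xyz': array([ 0.36205679, -0.05485551,  0.83562029]), 'rotation': array([ 0.07859658, -0.06889856, -0.65543997,  0.74797995])}
side {'fovy': 52.51282319647212, 'cx': 255.33378691905267, 'cy': 199.68802578733394, 'dist': array([-0.02906425,  0.        ,  0.        ,  0.        ,  0.        ]), 'xyz': array([ 0.13879601, -0.47771987,  0.57945432]), 'rotation': array([ 0.39198877, -0.16126364, -0.32658138,  0.84479787])}
{'time': 0.1, 'joint_positions': array([-1.34160546,  0.33279497, -0.06470546,  1.46087013,  0.02160419,
        1.34991683, -0.08850124]), 'joint_vel': array([ 8.97295120e-04, -1.48024967e-03,  1.23137473e-03, -9.23554722e-04,
       -8.84362034e-04,  1.79549466e-05, -1.47921276e-03]), 'joint_torque': array([ 1.72185060e-03, -6.24548292e+01,  2.46560090e-02, -3.90711594e+01,
       -6.14793319e-02,  3.66197980e-02,  7.07080926e-05]), 'ee_pos': array([0.15562068, 0.60492377, 0.20573599]), 'eef_rot': array([ 1.25551034e-01,  9.92086952e-01, -6.44865067e-04, -5.01762002e-05]), 'ft_force': array([ 0.17774107,  0.20779198, -0.40790586]), 'torque': array([-0.01020059, -0.00052948, -0.02721278]), 'grip_force': 0.0, 'width': 0.08693557572282312} 0.022
```

View pics/top0.png

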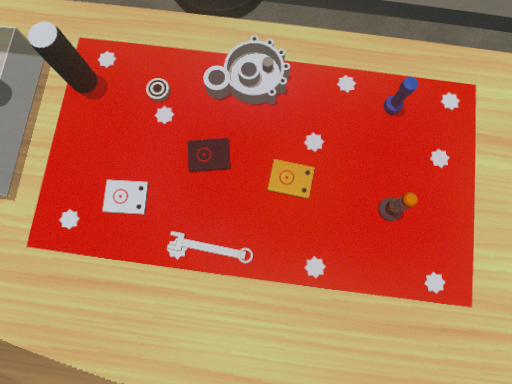

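View pics/side0.png

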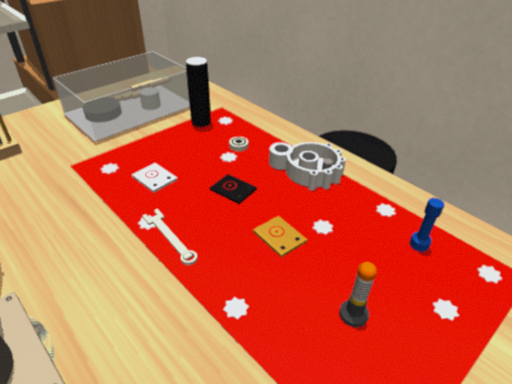

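The top view shows the punch cap at (411,200) with its foot at (391,209), and the brass ring at (287,177). In the side view the cap is at (367,270), the foot at (355,312) and the ring at (277,231).

```bash
cat > h.py <<'E'
from bench import telemetry,camera,get_calibration,r
import cv2,numpy as np
from scipy.spatial.transform import Rotation as R
def ray(n,uv):
    c=get_calibration(n);f=192/np.tan(np.radians(c["fovy"]/2))
    K=np.array([[f,0,c["cx"]],[0,f,c["cy"]],[0,0,1]])
    x,y=cv2.undistortPoints(np.array([[uv]],float),K,c["dist"])[0,0]
    return c["xyz"],R.from_quat(c["rotation"]).apply([x,-y,-1])
def plane(n,uv,z):
    o,d=ray(n,uv);return o+d*(z-o[2])/d[2]
def tri(a,b):
    (o,d),(p,e)=ray("top",a),ray("side",b)
    s=np.linalg.lstsq(np.c_[d,-e],p-o,rcond=None)[0]
    return (o+s[0]*d+p+s[1]*e)/2, np.linalg.norm(o+s[0]*d-p-s[1]*e)
def blob(m,near,rad=40):
    """largest filled contour near a pixel"""
    k=np.zeros(m.shape,np.uint8);cv2.circle(k,near,rad,255,-1)
    cs,_=cv2.findContours(cv2.bitwise_and(m,k),cv2.RETR_EXTERNAL,cv2.CHAIN_APPROX_NONE)
    return max(cs,key=cv2.contourArea)
def cen(c):
    M=cv2.moments(c);return np.array([M["m10"],M["m01"]])/M["m00"]
def hsv(im):return cv2.cvtColor(im,cv2.COLOR_RGB2HSV)
E
python3 - <<'E'
from h import *
P={"top":dict(cap=(411,200),foot=(391,209),ring=(287,177),bl=(291,178)),"side":dict(cap=(367,270),foot=(355,312),ring=(277,231),bl=(280,235))}
px={}
for n in P:
    im=cv2.cvtColor(cv2.imread(f"pics/{n}0.png"),cv2.COLOR_BGR2RGB);H=hsv(im);p=P[n]
    for k in("cap","ring","foot"):x,y=p[k];print(k,H[y,x])
    cap=blob(cv2.inRange(H,(7,150,120),(19,255,255)),p["cap"],15)
    bl=blob(cv2.inRange(H,(14,120,100),(30,255,255)),p["bl"],45)
    m=np.zeros(H.shape[:2],np.uint8);cv2.drawContours(m,[cv2.convexHull(bl)],-1,255,-1)
    m=cv2.erode(m,np.ones((5,5)))
    rg=blob(cv2.bitwise_and(m,cv2.inRange(H,(0,100,50),(13,255,255))|cv2.inRange(H,(170,100,50),(180,255,255))),p["ring"],16)
    hs=cv2.bitwise_and(m,cv2.inRange(H,(0,0,0),(180,255,90)))
    hy,hx=np.nonzero(hs)
    ft=blob(cv2.inRange(H,(0,0,0),(180,255,110)),p["foot"],22)
    px[n]=cen(cap),cen(rg),cen(cv2.convexHull(bl))
    print(n,"cap",cen(cap),cv2.contourArea(cap),"ring",cen(rg),cv2.boundingRect(rg),"bl",cv2.contourArea(bl))
    for z in(.1195,):print(" cap",plane(n,cen(cap),z))
    print(" ring",plane(n,cen(rg),.011)," blank",plane(n,px[n][2],.010), " holes",plane(n,(hx.mean(),hy.mean()),.011) if len(hx) else 0)
    b=cv2.boxPoints(cv2.minAreaRect(bl));print(np.array([plane(n,q,.011) for q in b]).round(4).tolist())
    print(" foot",plane(n,cen(ft),.008),cv2.boundingRect(ft))
for i in range(3):print(tri(px["top"][i],px["side"][i]))
s=telemetry.read_state();print(R.from_quat(s["eef_rot"]).as_matrix().round(3))
E
```

```text
cap [ 17 242 202]
ring [  6 210 203]
foot [  8 114  96]
top cap [409.93521421 199.03552769] 159.5 ring [284.87654321 176.92592593] (279, 170, 15, 15) bl 1257.5
 cap [ 0.53116116 -0.31778418  0.1195    ]
 ring [ 0.56976301 -0.08716201  0.011     ]  blank [ 0.56868584 -0.10022299  0.01      ]  holes [ 0.56642706 -0.13170386  0.011     ]
[[0.5371, -0.0531, 0.011], [0.6076, -0.0583, 0.011], [0.6003, -0.1483, 0.011], [0.5302, -0.1416, 0.011]]
 foot [ 0.53199047 -0.32015468  0.008     ] (379, 196, 30, 25)
cap [ 17 255 231]
ring [ 11 220 225]
foot [ 0  7 35]
side cap [367.36640212 270.38293651] 252.0 ring [276.36959554 231.12412831] (269, 226, 16, 11) bl 1057.0
 cap [ 0.53195732 -0.31543836  0.1195    ]
 ring [ 0.57121337 -0.08764581  0.011     ]  blank [ 0.56779366 -0.10075104  0.01      ]  holes [ 0.56890293 -0.12959761  0.011     ]
[[0.5355, -0.0534, 0.011], [0.6156, -0.0316, 0.011], [0.6001, -0.1456, 0.011], [0.5271, -0.1591, 0.011]]
 foot [ 0.53779438 -0.31236225  0.008     ] (340, 290, 28, 37)
(array([ 0.53022341, -0.31653377,  0.12204238]), np.float64(0.0008532725690332665))
(array([ 0.57029919, -0.08755655,  0.0112933 ]), np.float64(0.0014283160810239347))
(array([ 0.56876365, -0.10016027,  0.00897994]), np.float64(0.00041554540912776153))
[[-0.968  0.249 -0.   ]
 [ 0.249  0.968 -0.001]
 [-0.    -0.001 -1.   ]]
```

Request:
drive_tool --series '[0,0,-2.885,-7.6,-6.6,-1.0,1,0,0,-2.885,-7.6,-6.6,-1.0,1,0,0,-2.885,-7.6,-6.6,-1.0,1,0,0,-2.885,-7.6,-6.6,-1.0,1,0,0,-2.885,-7.6,-6.6,-1.0,1,0,0,-2.885,-7.6,-6.6,-1.0,1,0,0,-2.885,-7.6,-6.6,-1.0,1,0,0,-2.885,-7.6,-6.6,-1.0,1,0,0,-2.885,-7.6,-6.6,-1.0,1,0,0,-2.885,-7.6,-6.6,-1.0,1]'

```text
time: 0.93
ee_pos: [0.3861, 0.2703, 0.2468]
eef_rot: [0.002, 1.0, -0.0, 0.0]
ft_force: [0.8, 0.7, 0.1]
width: 0.0873
grip_force: 0.0
```

Request:
drive_tool --series '[0,0,0,-3.6,-14.6,0,1,0,0,0,-3.6,-14.6,0,1,0,0,0,-3.6,-14.6,0,1,0,0,0,-3.6,-14.6,0,1,0,0,0,-3.6,-14.6,0,1,0,0,0,-3.6,-14.6,0,1,0,0,0,-3.6,-14.6,0,1,0,0,0,-3.6,-14.6,0,1,0,0,0,-3.6,-14.6,0,1,0,0,0,-3.6,-14.6,0,1]'

```text
time: 1.77
ee_pos: [0.4839, -0.1328, 0.2466]
eef_rot: [-0.0, 1.0, 0.0, 0.0]
ft_force: [1.2, 0.5, -1.1]
width: 0.0869
grip_force: 0.0
```

Request:
drive_tool --series '[0,0,0,-1.1,-4.5,0,1,0,0,0,-1.1,-4.5,0,1,0,0,0,-1.1,-4.5,0,1,0,0,0,-1.1,-4.5,0,1,0,0,0,-1.1,-4.5,0,1,0,0,0,-1.1,-4.5,0,1,0,0,0,-1.1,-4.5,0,1]'

```text
time: 2.35
ee_pos: [0.5274, -0.3117, 0.2456]
eef_rot: [0.001, 1.0, -0.0, -0.001]
ft_force: [-0.2, 0.8, -0.7]
width: 0.0872
grip_force: 0.0
```

Request:
drive_tool --series '[0,0,0,-0.09,-0.1,0,1,0,0,0,-0.09,-0.1,0.8,1,0,0,0,-0.09,-0.1,1.6,1,0,0,0,-0.09,-0.1,2.3,1,0,0,0,-0.09,-0.1,2.9,1,0,0,0,-0.09,-0.1,3.4,1,0,0,0,-0.09,-0.1,3.7,1,0,0,0,-0.09,-0.1,3.73,1,0,0,0,-0.09,-0.1,3.73,1]'

```text
time: 3.1
ee_pos: [0.5321, -0.3138, 0.0975]
eef_rot: [-0.001, 1.0, 0.0, 0.0]
ft_force: [-0.2, -0.3, 0.6]
width: 0.087
grip_force: 0.0
```

Request:
drive_tool --series '[0,0,0,0,0,0,-0.3,0,0,0,0,0,0,-1,0,0,0,0,0,0,-1,0,0,0,0,0,0,-1,0,0,0,0,0,0,-1,0,0,0,0,0,0,-1,0,0,0,0,0,0,-1,0,0,0,0,0,0,-1,0,0,0,0,0,0,-1]' --grip_force 40

```text
time: 3.85
ee_pos: [0.5317, -0.3147, 0.0972]
eef_rot: [0.0, 1.0, 0.0, -0.0]
ft_force: [0.2, 0.2, 0.1]
width: 0.0349
grip_force: 0.0
```

Request:
drive_tool --series '[0,0,0,0,0,0,-1,0,0,0,0,0,0,-1,0,0,0,0,0,0,-1,0,0,0,0,0,0,-1,0,0,0,0,0,0,-1]'

```text
time: 4.27
ee_pos: [0.5316, -0.3148, 0.0972]
eef_rot: [0.0, 1.0, -0.0, -0.0]
ft_force: [0.3, -1.6, -0.6]
width: 0.0261
grip_force: 40.0
```

Request:
drive_tool --series '[0,0,0,0,0,-0.4,-1,0,0,0,0,0,-0.9,-1,0,0,0,-0.1,0.5,-1,-1,0,0,0,-0.25,1.3,-1,-1,0,0,0,-0.4,2.2,-1,-1,0,0,0,-0.55,3.1,-1,-1,0,0,0,-0.7,4.0,-1,-1,0,0,0,-0.85,4.8,-1,-1,0,0,0,-0.95,5.4,-1,-1,0,0,0,-0.95,5.6,-1,-1]'

```text
time: 5.1
ee_pos: [0.5703, -0.0847, 0.1365]
eef_rot: [-0.003, 1.0, 0.001, -0.001]
ft_force: [0.2, 0.1, -4.0]
width: 0.0261
grip_force: 39.9
```

Request:
drive_tool --series '[0,0,0,0,0,0,-1,0,0,0,0,0,0,-1,0,0,0,0,0,0,-1]'

```text
time: 5.35
ee_pos: [0.5692, -0.0926, 0.1372]
eef_rot: [0.001, 1.0, -0.0, -0.0]
ft_force: [0.1, 0.4, -3.6]
width: 0.026
grip_force: 39.9
```

```bash
python3 - <<'E'
from h import *
out=[]
for n in("top","side"):
    im=cv2.cvtColor(camera(n),cv2.COLOR_RGB2BGR);cv2.imwrite(f"pics/{n}1.png",im)
    x,y=((220,110) if n=="top" else (200,130))
    out.append(cv2.resize(im[y:y+140,x:x+130],None,fx=3,fy=3,interpolation=cv2.INTER_CUBIC))
cv2.imwrite("pics/c1.png",np.hstack(out))
s=telemetry.read_state();print(s["ee_pos"],s["ft_force"],R.from_quat(s["eef_rot"]).as_matrix().round(4))
E
```

```text
[ 0.56926602 -0.09261325  0.13722052] [-0.01953263  0.38638559 -3.6516134 ] [[-1.0e+00  2.8e-03 -1.0e-04]
 [ 2.8e-03  1.0e+00 -5.0e-04]
 [ 1.0e-04 -5.0e-04 -1.0e+00]]
```

View pics/c1.png

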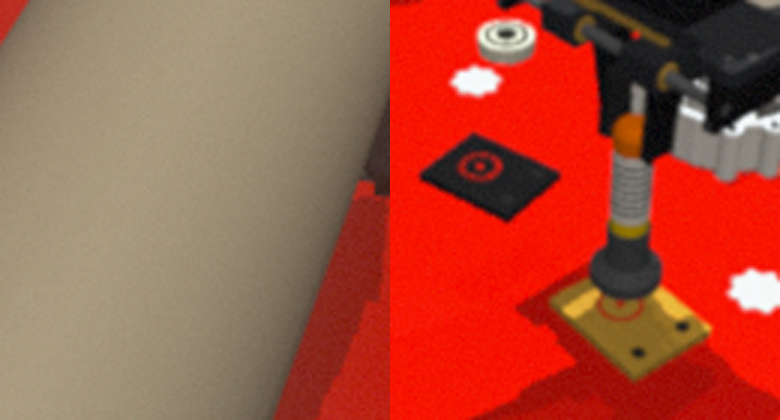

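The top view is blocked by the arm. The side crop shows the punch hanging upright, yellow band visible, with its foot just above and behind the ring, which is at about (277,231) in the full picture. I'll measure the ring a second time, more finely.

```bash
python3 - <<'E'
from h import *
out=[]
for n,(x,y) in dict(top=(287,177),side=(277,231)).items():
    im=cv2.imread(f"pics/{n}0.png").astype(float);g=im[...,1]/(im[...,2]+1)
    a=cv2.resize(g[y-25:y+26,x-25:x+26],None,fx=8,fy=8,interpolation=cv2.INTER_CUBIC)
    m=(a>.45).astype(np.uint8)            # brass; ring and mat are below
    cs,_=cv2.findContours(m,cv2.RETR_CCOMP,cv2.CHAIN_APPROX_NONE)
    bl=max(cs,key=cv2.contourArea)
    vis=cv2.cvtColor(np.clip(a*255,0,255).astype(np.uint8),cv2.COLOR_GRAY2BGR)
    for c in cs:
        if len(c)<40 or c is bl:continue
        e=cv2.fitEllipse(c);cv2.drawContours(vis,[c],-1,(0,0,255),1)
        p=(np.array(e[0])+.5)/8-.5+[x-25,y-25]
        print(n,np.round(p,2),np.round(np.array(e[1])/8,1),plane(n,p,.011).round(4))
    out.append(vis)
H=hsv(cv2.cvtColor(cv2.imread("pics/side1.png"),cv2.COLOR_BGR2RGB))
cap=blob(cv2.inRange(H,(7,150,90),(19,255,255)),(410,175) if 0 else (410-0,175),1) if 0 else None
c=blob(cv2.inRange(H,(7,150,90),(19,255,255)),(280,175),13)
print("cap",cen(c),cv2.boundingRect(c),plane("side",cen(c),.1597))
c=blob(cv2.inRange(H,(20,80,60),(35,255,255)),(279,206),8)
print("band",cen(c),cv2.boundingRect(c),plane("side",cen(c),.043+.050))
cv2.imwrite("pics/c2.png",cv2.resize(np.hstack(out),None,fx=.9,fy=.9))
E
```

```text
top [280.05 178.86] [1.3 6.4] [ 0.5642 -0.0774  0.011 ]
top [286.23 176.85] [2.2 2.3] [ 0.5703 -0.09    0.011 ]
top [292.   177.01] [3.  7.3] [ 0.5716 -0.1023  0.011 ]
top [280.26 173.92] [0.8 2.9] [ 0.5751 -0.0765  0.011 ]
side [270.92 233.91] [0.9 3.8] [ 0.557  -0.0859  0.011 ]
side [281.24 231.69] [4.4 6.3] [ 0.5776 -0.0956  0.011 ]
cap [279.00294985 174.64896755] (274, 168, 11, 15) [ 0.56585655 -0.08905518  0.1597    ]
band [279.02040816 206.47959184] (273, 203, 13, 7) [ 0.56023892 -0.099827    0.093     ]
```

View pics/c2.png

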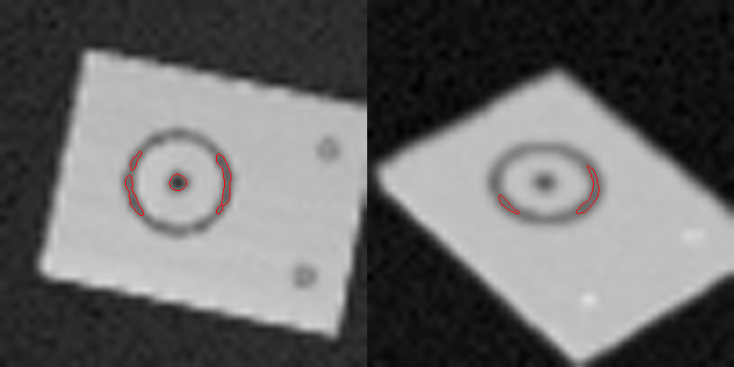

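The zoom gives the red dot in the top view at (286.2,176.9), so about (0.570,-0.090). The side ring centre is near (276.3,230.9), so about (0.572,-0.088). I'll use the mean, correct by about 2 mm and 3.5 mm, and lower to just above the blank.

Request:
drive_tool --series '[0,0,0,-0.04,0.09,0.2,-1,0,0,0,-0.04,0.09,0.4,-1,0,0,0,-0.04,0.09,0.6,-1,0,0,0,-0.04,0.09,0.7,-1,0,0,0,-0.04,0.09,0.7,-1,0,0,0,-0.04,0.09,0.7,-1,0,0,0,-0.04,0.09,0.7,-1]'

```text
time: 6.03
ee_pos: [0.5715, -0.0872, 0.1094]
eef_rot: [0.0, 1.0, -0.0, 0.0]
ft_force: [0.8, 0.2, -3.2]
width: 0.0261
grip_force: 39.9
```

```bash
python3 - <<'E'
from h import *
im=cv2.cvtColor(camera("side"),cv2.COLOR_RGB2BGR);cv2.imwrite("pics/side2.png",im)
s=telemetry.read_state();t=s["ee_pos"];print(t,s["ft_force"])
# project predicted foot circles (bottom & top of disc) and the ring
c=get_calibration("side");f=192/np.tan(np.radians(c["fovy"]/2));K=np.array([[f,0,c["cx"]],[0,f,c["cy"]],[0,0,1]])
def proj(P):
    q=R.from_quat(c["rotation"]).inv().apply(np.asarray(P,float)-c["xyz"])*[1,-1,-1]
    return cv2.projectPoints(q,np.zeros(3),np.zeros(3),K,c["dist"])[0][:,0]
a=np.linspace(0,2*np.pi,60)
zb=t[2]-.0972+.003
big=cv2.resize(im[150:260,215:345],None,fx=6,fy=6,interpolation=cv2.INTER_CUBIC)
H=hsv(cv2.cvtColor(im,cv2.COLOR_BGR2RGB))
print("predicted extents", proj(np.c_[t[0]+.025*np.cos(a),t[1]+.025*np.sin(a),a*0+zb]).min(0),proj(np.c_[t[0]+.025*np.cos(a),t[1]+.025*np.sin(a),a*0+zb]).max(0))
for z in(zb,zb+.01):
    p=proj(np.c_[t[0]+.025*np.cos(a),t[1]+.025*np.sin(a),a*0+z])
    cv2.polylines(big,[((p-[215,150]+.5)*6).astype(int)],True,(255,255,0),1)
big=np.ascontiguousarray(big)
p=proj([[.571,-.089,.011]])[0];cv2.circle(big,tuple(int(v) for v in (p-[215,150]+.5)*6),3,(0,255,0),-1)
cv2.imwrite("pics/c3.png",big[:600,:780])
E
```

```text
[ 0.57152515 -0.08716045  0.10954243] [ 0.04316701 -0.06588255 -3.53211451]
predicted extents [264.38299021 221.20553616] [288.46101273 238.05284239]
```

View pics/c3.png

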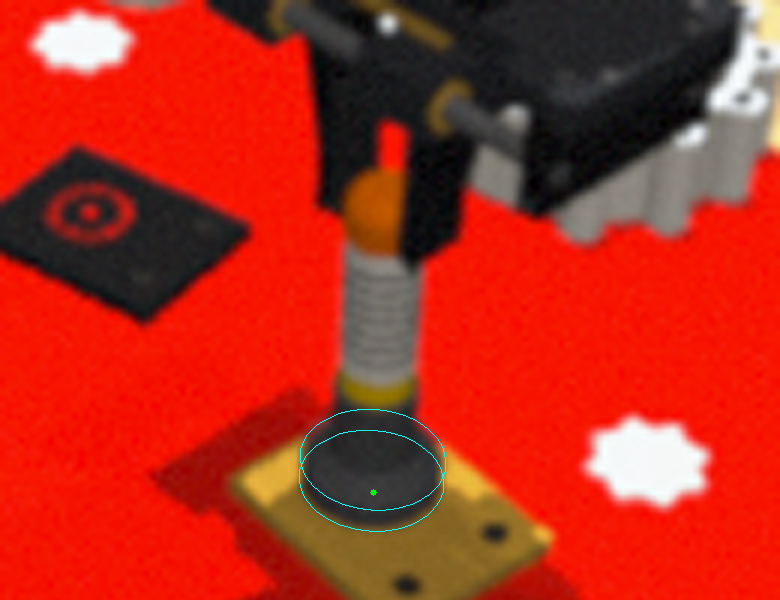

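The foot is at its predicted outline, left edge 300, right edge 445 and bottom about 527 in the crop. It is upright over the spot (green dot at (373,492)), and the yellow band is visible. Now I press straight down slowly.

Request:
drive_tool --series '[0,0,0,0,0,0.04,-1,0,0,0,0,0,0.08,-1,0,0,0,0,0,0.12,-1,0,0,0,0,0,0.16,-1,0,0,0,0,0,0.2,-1,0,0,0,0,0,0.2,-1]' --grip_force 55

```text
time: 6.58
ee_pos: [0.572, -0.0873, 0.1021]
eef_rot: [0.0, 1.0, 0.0, 0.001]
ft_force: [-0.2, -0.4, 4.8]
width: 0.0257
grip_force: 55.0
```

Request:
drive_tool --series '[0,0,0,0,0,0.04,-1,0,0,0,0,0,0.08,-1,0,0,0,0,0,0.12,-1,0,0,0,0,0,0.15,-1,0,0,0,0,0,0.15,-1,0,0,0,0,0,0.15,-1]'

```text
time: 7.08
ee_pos: [0.5712, -0.087, 0.0951]
eef_rot: [0.0, 1.0, 0.0, -0.0]
ft_force: [0.5, -0.6, -1.2]
width: 0.0259
grip_force: 55.0
```

Request:
drive_tool --series '[0,0,0,0,0,0.04,-1,0,0,0,0,0,0.06,-1,0,0,0,0,0,0.06,-1]'

```text
time: 7.33
ee_pos: [0.5726, -0.0875, 0.0949]
eef_rot: [0.0, 1.0, 0.0, 0.002]
ft_force: [-4.1, 0.7, 17.2]
width: 0.0259
grip_force: 55.1
```

```bash
python3 - <<'E'
from h import *
im=cv2.cvtColor(camera("side"),cv2.COLOR_RGB2BGR)
cv2.imwrite("pics/c4.png",cv2.resize(im[150:250,215:345],None,fx=6,fy=6,interpolation=cv2.INTER_CUBIC))
s=telemetry.read_state();print(s["ee_pos"],s["ft_force"])
E
```

```text
[ 0.57259529 -0.08737858  0.09486745] [-3.87937076 -0.31679364 17.94902007]
```

View pics/c4.png

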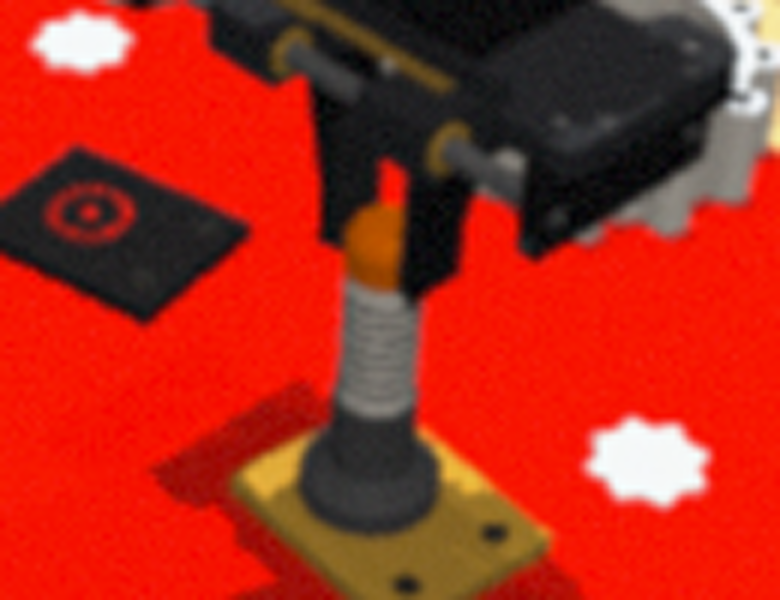

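The punch has snapped: the yellow band is hidden and the foot sits flat on the blank at about (276,231). I'll relieve the load, release and rise.

Request:
drive_tool --series '[0,0,0,0,0,-0.05,-1,0,0,0,0,0,-0.05,-1,0,0,0,0,0,-0.05,-0.3,0,0,0,0,0,-0.05,0.2,0,0,0,0,0,-0.05,0.5,0,0,0,0,0,-0.05,0.8,0,0,0,0,0,-0.05,1,0,0,0,0,0,-0.05,1,0,0,0,0,0,-0.05,1,0,0,0,0,0,-0.05,1]'

```text
time: 8.22
ee_pos: [0.5713, -0.087, 0.0948]
eef_rot: [0.0, 1.0, 0.0, -0.0]
ft_force: [-0.8, 0.4, 0.6]
width: 0.0691
grip_force: 0.0
```

Request:
drive_tool --series '[0,0,0,0,0,-0.4,1,0,0,0,0,0,-1,1,0,0,0,0,0,-1.8,1,0,0,0,0,0,-2.6,1,0,0,0,0,3,-3,1,0,0,0,0,3.9,-3,1,0,0,0,0,4.8,-3,1,0,0,0,0,5.7,-3,1,0,0,0,0,6.5,-3,1,0,0,0,0,6.5,-3,1]'

```text
time: 9.05
ee_pos: [0.5709, 0.1644, 0.2149]
eef_rot: [0.0, 1.0, 0.0, 0.0]
ft_force: [1.1, 0.7, 1.1]
width: 0.0872
grip_force: 0.0
```

```bash
python3 - <<'E'
from h import *
o=[]
for n,(x,y) in dict(top=(235,125),side=(225,165)).items():
    im=cv2.cvtColor(camera(n),cv2.COLOR_RGB2BGR);cv2.imwrite(f"pics/{n}5.png",im)
    o.append(cv2.resize(im[y:y+100,x:x+100],None,fx=4,fy=4,interpolation=cv2.INTER_CUBIC))
    H=hsv(cv2.cvtColor(im,cv2.COLOR_BGR2RGB))
    c=blob(cv2.inRange(H,(7,150,120),(17,255,255)),(300,170) if n=="top" else (279,188),22)
    print(n,cen(c),cv2.contourArea(c),plane(n,cen(c),.011+.1065))
cv2.imwrite("pics/c5.png",np.hstack(o));print(telemetry.read_state()["ee_pos"])
E
```

```text
top [290.53816425 163.23285024] 172.5 [ 0.57070687 -0.09046969  0.1175    ]
side [278.86423506 190.95947315] 164.5 [ 0.57106146 -0.08682543  0.1175    ]
[0.56984627 0.17146309 0.2138657 ]
```

View pics/c5.png

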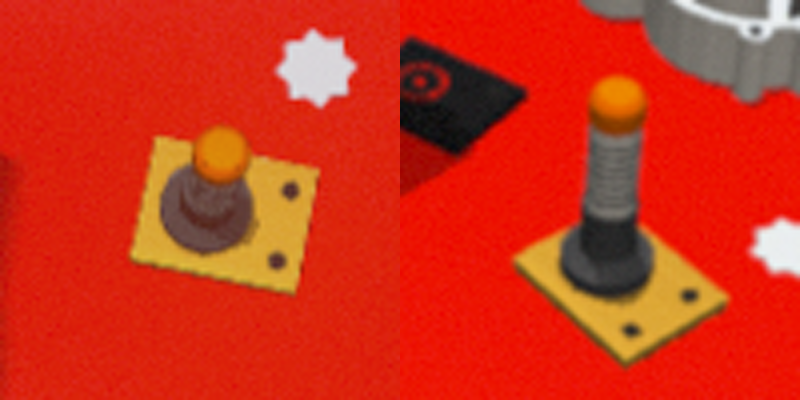

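The punch stands upright on the spot with its band hidden. The top view's foot centre is (286.6,176.6), against the red dot at (286.2,176.9). Both views agree within 1 mm.

```bash
python3 -c "
from bench import r
print(r.close_job())"
```

```text
the job is handed in; nothing more can be done
None
```

The spring punch was fired once, on the brass blank's drill spot, and left standing there, upright and snapped down, within about 1 mm of the ring's centre in both camera views; the job was handed in after about 9 s of robot time, and no verdict came back.

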